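Hold a glued picture frame in the underpinner

TASK

Take the small glued-up picture frame from the bench and offer one of its corners, whichever is handiest, up to the underpinner: face up as it lies, flat on the steel bed, with that corner pushed fully home so that the frame's two outer sides sit flush and bear firmly against both fences at once. Finish while still holding it there with the fingers, pressed steadily against both fences and ready for the pinning stroke. The glue is fresh, so lower it gently and do not knock it, and leave the glue bottle, tack hammer and corner sample alone.

Things in the scene. Friction and masses are not known exactly. Their poses are not given: they have to be found in the camera images.
- frame: Loose dark wood picture frame lying face up: outside 180 mm (its x) by 130 mm (its y), 28 mm deep, 0.17 to 0.34 kg. Each rail is 22 mm wide: the outer 15 mm is 28 mm high, the inner 7 mm steps down to 24 mm; the window, 136 by 86 mm, goes right through. Origin at the centre of its underside, z out of its face. Any of its four corners may be offered up.
- underpinner: Fixed machine that pins frame corners: grey cast base, dark polished steel bed plate 250 by 250 mm centred on the origin, its flat top 70 mm above the bench; wood slides easily on bed and fences (friction about 0.2). Origin at the underside below the bed's centre; x points to the corner of the fences, y left, z up. Behind the corner a column 60 mm wide, 235 mm tall, front face at x = +142 mm.
- corner (a point): Point on the bed's top where the inner faces of the two fences would meet; axes as the underpinner's, at x = +100 mm, y = 0, z = 70 mm from its origin. From here the fences run outward and back towards the operator, each at 45 degrees to the -x direction: left fence to +y, right fence to -y.
- pad (a point): Centre of the underside of the raised hold-down's round rubber pad, 32 mm across, 55 mm above the bed and 15 mm in front of the corner point, so the frame's corner must come in beneath it from the front. It hangs on a 24 mm ram from an overarm 40 mm wide that starts at underpinner x = +67 mm, underside 130 mm above the bed, and runs back to the column.
- fence_left: Fixed aluminium fence on the bed, on the left: bar 130 mm long (its y axis), 12 mm thick (its x axis), 22 mm high. Origin at the centre of its underside, on the bed. Its x axis points away from the work, so its working face is the one at x = -6 mm. The near end of the face starts 12 mm from the corner point.
- fence_right: Fixed aluminium fence on the bed, on the right, at 90 degrees to the left one: same bar, 130 mm long (y axis), 12 mm thick (x axis), 22 mm high, origin at the centre of its underside; x axis points away from the work, working face at x = -6 mm, starts 12 mm from the corner point.
- glue_bottle: Bystander: white plastic bottle, 56 mm across, 150 mm tall, standing. Origin at the centre of its underside.
- tack_hammer: Bystander: small hammer 240 mm long lying along its x axis, head at +x. Origin under its middle.
- corner_sample: Bystander: L-shaped moulding sample of mid-brown wood lying flat, legs 110 mm long and 30 mm wide, 20 mm thick. Origin on its underside, within 45 mm of its outer corner.
Mind the look-alikes: they are no part of the job. Leave any orange or purple look-alike of the frame alone.

How it is judged:
By the outcome, as a careful person would: the job done as asked, in the order asked, and still so for the second after the job is handed in, while the arm keeps its last pose, push and grip.
It also fails if it takes over 64 s, if anything falls off the work surface, if the arm or the gripper's body presses on something with over 40 N, if the wrist force passes 120 N, or if a joint passes its speed limit or range.

ROBOT

A 6-joint arm with a two-finger parallel gripper is mounted at the origin on the work surface. World frame = base frame: x ahead of the robot, y to its left, z up, the work surface at z = 0. Lengths are in mm, angles in rad, forces in N, time in s.
With the tool pointing down it reaches from about 275 to 1000 mm from the base axis. Payload 8.4 kg.
Tool frame: the origin (TCP) lies midway between the tips of the shut fingers; the grasp point (between the pads) lies 19 mm behind it; z points along the fingers, y is the line along which they close (so a half turn about z gives the same grasp; the last joint's range is limited). The gripper opens to 85 mm and grips with 20 to 120 N. Pads are 22 mm wide; open, the fingers measure 114 mm over their backs; the gripper's body (76 mm by 85 mm) begins 54 mm behind the grasp point. The pads swing forward as they close: fully open they stand 13 mm farther back than shut.
Start: joints at [-0.002, 0.353, 1.633, -0, 1.155, -0.002], TCP at [625.002, -0, 231.281] pointing down, gripper open.
Joint ranges: [-2.63, 2.63], [-0.92, 2.1], [0.06, 2.66], [-1.3, 4.44], [0, 2.69], [-3.02, 3.02]. Speed limits (rad/s): [2.22, 2.22, 2.79, 3.14, 3.14, 3.14].

INTERFACE

Orientations are given as [roll, pitch, yaw] about the fixed x, y, z axes, in that order (R = Rz(yaw) Ry(pitch) Rx(roll)).
In Python, from rig import r gives the robot as it stands.
- The arm moves only by the shell command python3 -m inch 'ROWS' [OPENING] [FORCE]. ROWS is JSON, a list that holds one entry, the list of rows, each a list of 6 numbers: the shift along the tool's x, y, z scaled (see below), then the turn, a rotation vector about the tool's x, y, z scaled (see below). In form: [[[tx, ty, tz, wx, wy, wz], ...]]. A call has 1 to 8 rows; each row is the pose to reach, as a shift and turn from the pose commanded when the call began, along the tool's axes at that moment, turning the shorter way round; what a row does not reach only later rows make up. The controller multiplies each number of a shift by 20 cm and each number of a turn by pi rad. A row lasts 1/12 s, in which the tool goes at most 41.7 mm and 7.16 degrees, less where a joint would pass 70% of its speed; a pose out of reach is approached as far as the arm can. A call with a number of a shift or a turn outside -1 to 1 is refused whole. A call with a gripper value outside its range is refused whole. OPENING is the gripper's target within -1 to 1 (fully open at 1, half-way at 0, shut at -1), set as the call begins (- or left out, the last holds). The fingers move at their own pace and stop on an object; FORCE is the grip in N (left out, the last holds). Time passes only in rows, so rows that repeat a pose let the fingers close. It gives the time, the measured TCP pose, the force, the opening and the grip force at its end, in the units of the state.
- r.sense(): the state, without advancing time (a new reading comes with each control period).
- r.grab_frame(name): name is "scene" or "side" or "wrist"; returns the picture (480x640x3 uint8, red, green, blue); there is no depth.
- r.camera_info(name): a dict with "K" (3x3 intrinsics, pixels), "distortion" ([k1, k2, p1, p2, k3] as OpenCV has them; the pictures are not rectified), "rvec" (rotation vector, rad) and "tvec" (3), from world to camera coordinates, as OpenCV has them; the wrist camera has in their place "mount" (4x4, takes a point from camera to tool coordinates, whose origin is the TCP and whose axes are the flange's). Camera axes: x right, y down, z forward; pixel columns grow to the right and rows downward; lengths in mm; the calibration is good to about 2 mm. A picture is of the moment at which its call begins: read the wrist's pose just before it. camera_info takes no time and is no camera call.
- r.sign_off(): hands the job in; it is judged then, once.
The state is a dict: "clock": time; "qpos": joint angles; "qvel": joint speeds; "joint_efforts": joint torques, N m; "eef_pos": TCP position; "tcp_rot": TCP orientation; "contact_force": force on the tool from outside, world axes, zero at the start; "wrist_torque": the same for the moment, N m; "opening": opening from 0.0 (shut) to 1.0 (fully open); "grasp_force": force on a finger pad.
Only numpy, scipy, OpenCV 4.12 (cv2) and the standard library are available. Lean on these libraries where they do the work, as an engineer would, in place of code of your own. Each camera call takes 0.05 s, during which the arm holds its last target. There are 200 camera calls.

## Working session

There is one attempt and no reset: what is moved stays moved. The work goes in short steps, Python scripts to look and compute and a shell command to move; the robot and the scene stay as the last step left them, time stands still between calls to the robot, and variables do not carry over. Pictures are saved under pics/ and viewed, at most 10 in all, crops included, and the job is handed in when it is done.

```bash
mkdir -p pics; ls; python3 - <<'E'
from rig import r
import cv2
for n in("scene","side"):
    cv2.imwrite(f"pics/{n}0.png",r.grab_frame(n)[:,:,::-1])
    print(n,r.camera_info(n))
print(r.camera_info("wrist"));print(r.sense())
E
```

```text
pics
scene {'K': array([[483.10761862,   0.        , 323.27564384],
       [  0.        , 483.10761862, 250.82907401],
       [  0.        ,   0.        ,   1.        ]]), 'distortion': array([-0.00370535,  0.        ,  0.        ,  0.        ,  0.        ]), 'rvec': array([ 1.75121053,  1.86722812, -0.71763011]), 'tvec': array([  53.79284498, -336.85987553, 1793.10670227])}
side {'K': array([[593.0888358 ,   0.        , 317.61652619],
       [  0.        , 593.0888358 , 243.11339684],
       [  0.        ,   0.        ,   1.        ]]), 'distortion': array([-0.08977053,  0.        ,  0.        ,  0.        ,  0.        ]), 'rvec': array([ 2.11920998, -0.84452274,  0.43397974]), 'tvec': array([-406.10135049,  317.17238589, 1461.52984452])}
{'K': array([[339.42099156,   0.        , 325.5536544 ],
       [  0.        , 339.42099156, 241.90000599],
       [  0.        ,   0.        ,   1.        ]]), 'distortion': array([-0.06400521,  0.        ,  0.        ,  0.        ,  0.        ]), 'mount': array([[-1.69023883e-04, -9.46117649e-01, -3.23823048e-01,
         8.28785984e+01],
       
[... 246 characters left out ...]
])}
{'clock': 0.1, 'qpos': array([-2.36816561e-03,  3.53605471e-01,  1.63402717e+00, -1.13017242e-05,
        1.15519592e+00, -2.39518730e-03]), 'qvel': array([-0.00226218, -0.00188439, -0.00082132, -0.00227958, -0.0008074 ,
        0.00072763]), 'joint_efforts': array([ 4.27485766e-04, -6.06356549e+01, -3.42817569e+01, -7.40920814e-05,
        3.91241178e-03, -4.99377973e-05]), 'eef_pos': array([6.24591696e+02, 1.73214583e-02, 2.30634097e+02]), 'tcp_rot': array([-3.14035673e+00,  7.37375686e-06,  1.57082792e+00]), 'contact_force': array([ 0.75987896, -0.40308509,  0.31184531]), 'wrist_torque': array([-0.0235606 , -0.02003173, -0.04704114]), 'grasp_force': 0.0, 'opening': 0.9993665462891032}
```

View pics/scene0.png

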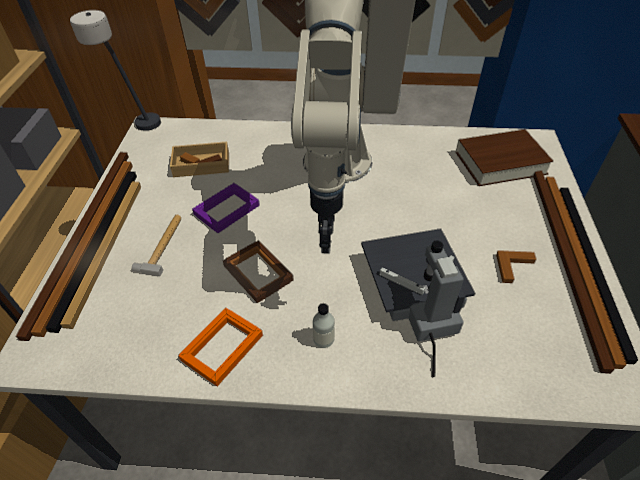

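View pics/side0.png

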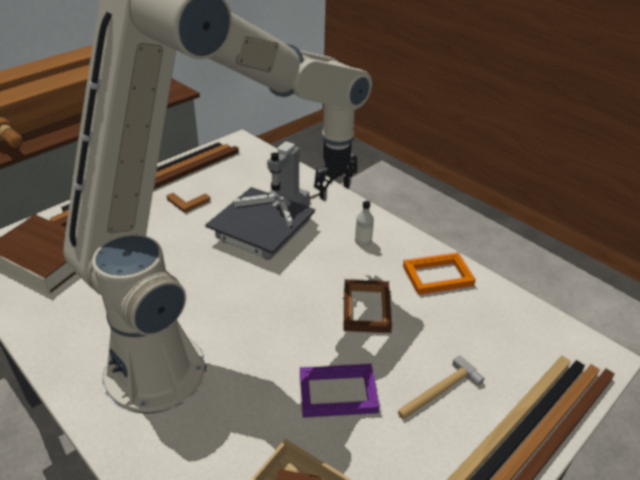

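The scene picture shows three frame candidates: dark brown at (258,270), orange at (220,345) and purple at (226,207). The dark wood one fits the description. The underpinner is at (420,275), with its column at the far end. In the side picture the frame is at (368,305) and the machine at (262,220). I'll confirm both with one crop sheet.

```bash
cat > h.py <<'E'
import numpy as np, cv2
from rig import r
from scipy.spatial.transform import Rotation as R
def cam(n,s=None):
    c=r.camera_info(n);K=c["K"];d=c["distortion"]
    if n!="wrist": return K,d,cv2.Rodrigues(c["rvec"])[0],np.array(c["tvec"],float)
    s=s or r.sense();M=np.array(c["mount"]);Rt=R.from_euler("xyz",s["tcp_rot"]).as_matrix()
    T=np.eye(4);T[:3,:3]=Rt;T[:3,3]=s["eef_pos"];W=np.linalg.inv(T@M);return K,d,W[:3,:3],W[:3,3]
def ray(c,px,z):
    K,d,Rm,t=c;p=cv2.undistortPoints(np.array(px,float).reshape(-1,1,2),K,d).reshape(-1,2)
    o=-Rm.T@t;v=np.c_[p,np.ones(len(p))]@Rm;return o+v*((z-o[2])/v[:,2])[:,None]
def proj(c,P):
    return cv2.projectPoints(np.array(P,float),cv2.Rodrigues(c[2])[0],c[3],c[0],c[1])[0].reshape(-1,2)
E
python3 - <<'E'
from h import *
i=cv2.imread("pics/scene0.png")
a=cv2.resize(i[220:320,210:310],(400,400),interpolation=cv2.INTER_CUBIC);b=cv2.resize(i[220:345,355:480],(400,400),interpolation=cv2.INTER_CUBIC)
cv2.imwrite("pics/crop1.png",np.hstack([a,b]))
c=cam("scene");print(ray(c,[(258,270)],28),ray(c,[(362,242),(440,230),(474,294)],70))
E
```

```text
[[ 563.07549112 -206.5897866    28.        ]] [[472.77299805  93.05498021  70.        ]
 [409.82187934 326.36316678  70.        ]
 [644.47416591 395.15871279  70.        ]]
```

View pics/crop1.png

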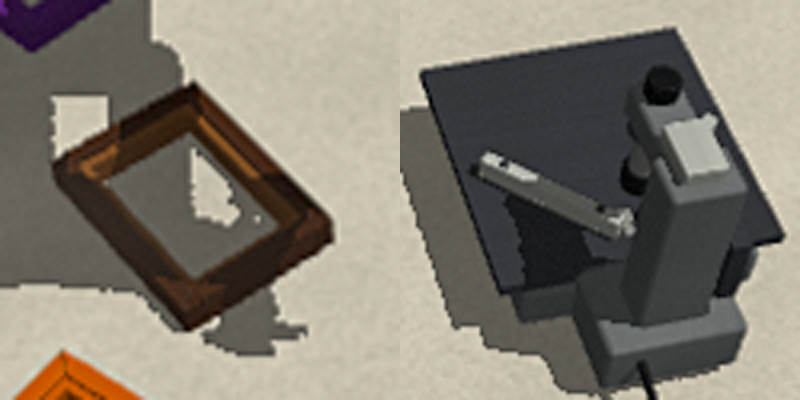

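The crop confirms it: the dark brown frame lies face up, with its window going right through and stepped rails, centred at about (258,270). On the right is the bed, corners about (361,242), (441,229), (475,295) and (387,312). The right fence is visible and the column hides the left one. I'll look at the machine with the wrist camera first, then the frame.

```bash
python3 -m inch '[[[0.8,-0.62,-0.35,0,0,0],[0.8,-0.62,-0.35,0,0,0],[0.8,-0.62,-0.35,0,0,0],[0.8,-0.62,-0.35,0,0,0],[0.8,-0.62,-0.35,0,0,0],[0.8,-0.62,-0.35,0,0,0],[0.8,-0.62,-0.35,0,0,0],[0.8,-0.62,-0.35,0,0,0]]]' 
python3 - <<'E'
from h import *
import pickle
s=r.sense();i=r.grab_frame("wrist");pickle.dump((s,i),open("w1.pkl","wb"));cv2.imwrite("pics/w1.png",i[:,:,::-1]);print(s["eef_pos"],s["tcp_rot"],np.abs(s["qvel"]).max())
E
python3 -m inch '[[[-1,0.31,0.15,0,0,0],[-1,0.31,0.15,0,0,0],[-1,0.31,0.15,0,0,0],[-1,0.31,0.15,0,0,0],[-1,0.31,0.15,0,0,0],[-1,0.31,0.15,0,0,0]]]' 
python3 -m inch '[[[-0.65,0,0.1,0,0,0],[-0.65,0,0.1,0,0,0],[-0.65,0,0.1,0,0,0],[-0.65,0,0.1,0,0,0],[-0.65,0,0.1,0,0,0],[-0.65,0,0.1,0,0,0]]]' 0
python3 - <<'E'
from h import *
import pickle
s=r.sense();i=r.grab_frame("wrist");pickle.dump((s,i),open("w2.pkl","wb"));cv2.imwrite("pics/w2.png",i[:,:,::-1]);print(s["eef_pos"],s["tcp_rot"],np.abs(s["qvel"]).max())
E
```

```text
clock: 0.77
eef_pos: [501.1, 159.9, 301.1]
tcp_rot: [3.141, 0.0, 1.572]
contact_force: [0.8, -0.4, 0.2]
opening: 0.998
grasp_force: 0.0
[501.0924459  159.94077109 301.13078912] [3.14120779e+00 4.38418977e-04 1.57216561e+00] 0.028703297191045394
clock: 1.32
eef_pos: [564.0, -47.5, 269.0]
tcp_rot: [-3.14, 0.003, 1.565]
contact_force: [-0.4, 0.8, 0.4]
opening: 0.998
grasp_force: 0.0
clock: 1.82
eef_pos: [562.5, -171.0, 250.3]
tcp_rot: [-3.14, -0.001, 1.568]
contact_force: [-0.5, 0.3, -0.1]
opening: 0.5
grasp_force: 0.0
[ 562.52100532 -171.00657069  250.30462403] [-3.14000751e+00 -8.73338357e-04  1.56787486e+00] 0.0389634196555978
```

View pics/w1.png

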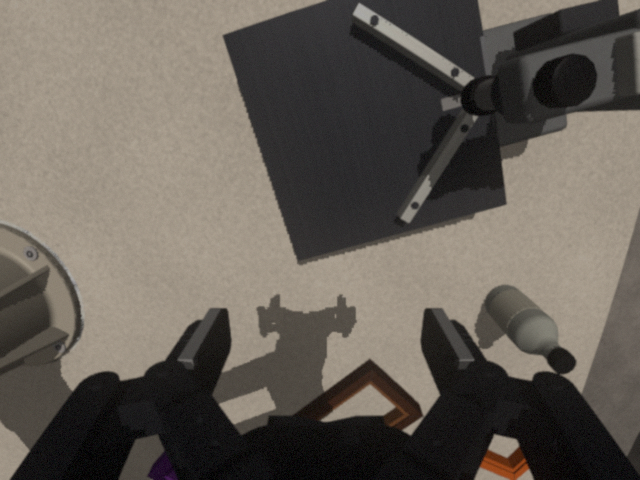

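View pics/w2.png

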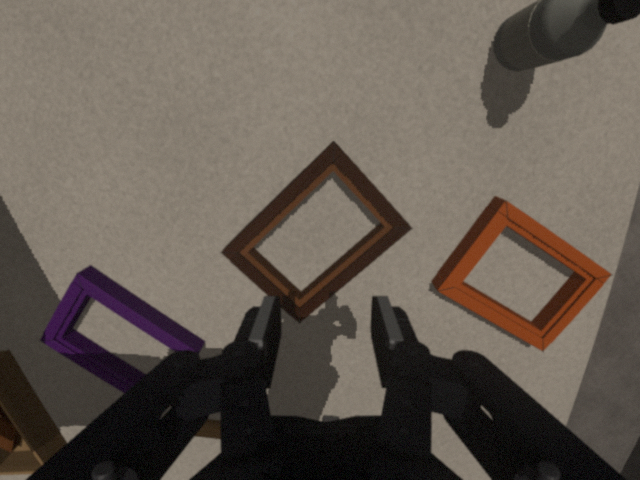

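w1 shows bed corners at (223,35), (299,264) and (506,204), with the fences meeting near (470,100). w2 shows the frame's corners at (334,142), (411,228), (300,321) and (222,251), with the orange and purple look-alikes on either side. I'll fit poses and overlay the models.

```bash
python3 - <<'E'
from h import *
import pickle
from scipy.optimize import least_squares
def T(p,L):
    c,s=np.cos(p[2]),np.sin(p[2]);L=np.array(L,float);return np.c_[p[0]+c*L[:,0]-s*L[:,1],p[1]+s*L[:,0]+c*L[:,1],L[:,2]]
def fit(cs,L,p0):
    f=lambda p:np.concatenate([(proj(c,T(p,L[:len(px)]))-px).ravel() for c,px in cs]);q=least_squares(f,p0,loss="soft_l1");return q.x,f(q.x).round(1)
s,i=pickle.load(open("w1.pkl","rb"));c1=cam("wrist",s);s2,i2=pickle.load(open("w2.pkl","rb"));c2=cam("wrist",s2)
bed=[(-125,125,70),(-125,-125,70),(125,-125,70),(125,125,70)]
U,e=fit([(c1,np.array([(223,35),(299,264),(506,204)]))],bed,[558,244,.27]);print("U",U.tolist(),e)
U2,e=fit([(cam("scene"),np.array([(440.9,228.8),(361.3,242.5),(387.2,311.6),(474.7,295)]))],bed,[558,244,.27]);print("scene",U2,e)
fr=[(90,65,28),(90,-65,28),(-90,-65,28),(-90,65,28)]
# corners: world; edge (334,142)->(222,251) long
print(ray(c2,[(334,142),(411,228),(300,321),(222,251)],28).round(1))
F,e=fit([(c2,np.array([(334,142),(411,228),(300,321),(222,251)]))],fr,[563,-207,.7]);print("F",F.tolist(),e)
a=np.pi/4
seg=[]
for sg in(1,-1):
    d=np.array([-np.cos(a),sg*np.sin(a)])
    for z in(70,92): seg.append([(100+12*d[0],12*d[1],z),(100+142*d[0],142*d[1],z)])
im=i[:,:,::-1].copy()
for q in seg+[[bed[k],bed[(k+1)%4]] for k in range(4)]:
    P=proj(c1,T(U,q)).round().astype(int);cv2.line(im,tuple(map(int,P[0])),tuple(map(int,P[1])),(0,255,0),1)
im2=i2[:,:,::-1].copy()
for z,wx,wy in((28,90,65),(0,90,65),(24,68,43)):
    P=proj(c2,T(F,[(wx,wy,z),(wx,-wy,z),(-wx,-wy,z),(-wx,wy,z)])).round().astype(int);cv2.polylines(im2,[P.reshape(-1,1,2)],True,(0,255,0),1)
cv2.imwrite("pics/ov.png",np.hstack([cv2.resize(im[0:280,215:525],(400,361)),cv2.resize(im2[130:330,210:420],(379,361))]))
E
```

```text
U [552.5917758903644, 245.32718141913116, 0.28341782312678837] [-0.4  0.5 -0.5 -2.6  1.6  0.5]
scene [5.60664632e+02 2.45017908e+02 2.83563218e-01] [ 0.2  0.3 -0.3  0.2 -0.8 -0.   1.2 -0.5]
[[ 569.5 -103.3   28. ]
 [ 656.5 -196.5   28. ]
 [ 528.4 -316.2   28. ]
 [ 440.9 -223.5   28. ]]
F [548.7441747627768, -210.44117054677395, 0.7535987104742017] [ 0.4 -1.8  2.1 -0.2 -0.6  2.2 -1.8  0.9]
```

View pics/ov.png

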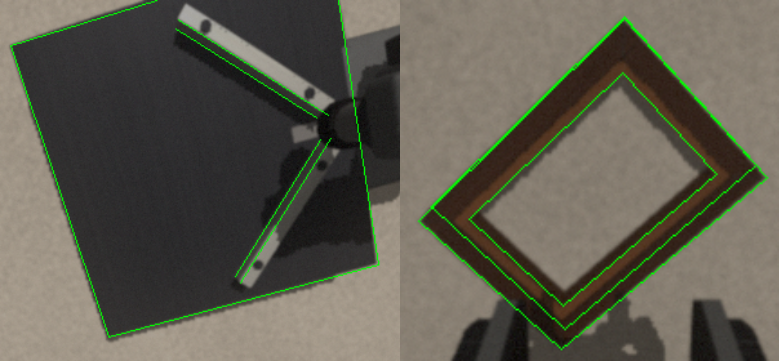

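The overlay agrees to a few mm. The two cameras differ by about 8 mm in x, so I'll go above the grasp spot on the far long rail and measure again from close up.

```bash
python3 -m inch '[[[-0.1,-0.36,0.5,0,0,0.259],[-0.1,-0.36,0.5,0,0,0.259],[-0.1,-0.36,0.5,0,0,0.259],[-0.1,-0.36,0.5,0,0,0.259],[-0.1,-0.36,0.5,0,0,0.259],[-0.1,-0.36,0.5,0,0,0.259],[-0.1,-0.36,0.5,0,0,0.259],[-0.1,-0.36,0.5,0,0,0.259]]]' 0.2 
python3 - <<'E'
from h import *
import pickle
s=r.sense();i=r.grab_frame("wrist");pickle.dump((s,i),open("w3.pkl","wb"))
print(s["eef_pos"],s["tcp_rot"],np.abs(s["qvel"]).max())
c=cam("wrist",s);im=i[:,:,::-1].copy()
F=[548.7,-210.4,.7536];co,si=np.cos(F[2]),np.sin(F[2])
for z,wx,wy in((28,90,65),):
    P=proj(c,[(F[0]+co*x-si*y,F[1]+si*x+co*y,z) for x,y in((wx,wy),(wx,-wy),(-wx,-wy),(-wx,wy))]).round().astype(int);cv2.polylines(im,[P.reshape(-1,1,2)],True,(0,255,0),1)
cv2.imwrite("pics/w3.png",im)
E
```

```text
clock: 2.53
eef_pos: [491.4, -188.8, 151.5]
tcp_rot: [3.141, -0.0, 0.756]
contact_force: [-0.6, -0.2, 0.1]
opening: 0.599
grasp_force: 0.0
[ 491.37368667 -188.75727296  151.50058489] [ 3.14146397e+00 -3.17946964e-04  7.55792968e-01] 0.13654565575965605
```

View pics/w3.png

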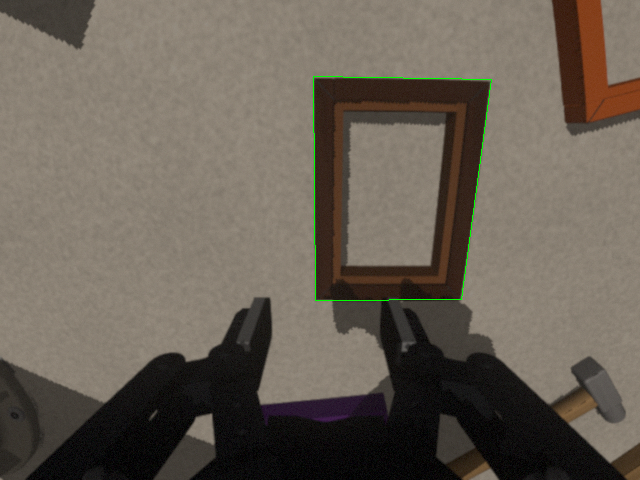

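The overlay from the previous estimate matches the frame's edges, which run from (315,78) to (490,80) at the top and (316,299) to (461,299) at the bottom. The estimate is good, so I'll descend and grip.

```bash
python3 -m inch '[[[-0.01,0.005,0.2,0,0,0],[-0.01,0.005,0.4,0,0,0],[-0.01,0.005,0.55,0,0,0],[-0.01,0.005,0.65,0,0,0],[-0.01,0.005,0.7,0,0,0],[-0.01,0.005,0.73,0,0,0],[-0.01,0.005,0.74,0,0,0],[-0.01,0.005,0.74,0,0,0]]]'
python3 -m inch '[[[0,0,0,0,0,0],[0,0,0,0,0,0],[0,0,0,0,0,0],[0,0,0,0,0,0],[0,0,0,0,0,0],[0,0,0,0,0,0]]]' -0.3 30
python3 -m inch '[[[0,0,0,0,0,0],[0,0,0,0,0,0],[0,0,0,0,0,0],[0,0,0,0,0,0],[0,0,0,0,0,0],[0,0,0,0,0,0]]]' -1 50

```

```text
clock: 3.25
eef_pos: [490.9, -192.1, 3.9]
tcp_rot: [3.141, -0.0, 0.758]
contact_force: [-0.6, -0.1, 0.9]
opening: 0.602
grasp_force: 0.0
clock: 3.75
eef_pos: [490.4, -192.2, 3.5]
tcp_rot: [3.141, -0.0, 0.757]
contact_force: [-0.2, -0.0, 0.8]
opening: 0.35
grasp_force: 0.0
clock: 4.25
eef_pos: [490.4, -192.2, 3.6]
tcp_rot: [3.141, -0.0, 0.757]
contact_force: [-0.5, 0.6, 6.4]
opening: 0.244
grasp_force: 49.9
```

Gripped with about 50 N on a width of about 21 mm. Lifting gently.

```bash
python3 -m inch '[[[0,0,-0.02,0,0,0],[0,0,-0.06,0,0,0],[0,0,-0.14,0,0,0],[0,0,-0.26,0,0,0],[0,0,-0.42,0,0,0],[0,0,-0.6,0,0,0],[0,0,-0.76,0,0,0],[0,0,-0.85,0,0,0]]]' - 60
python3 -m inch '[[[0.01,-0.015,0,0,0,0],[0.06,-0.08,0,0,0,-0.005],[0.14,-0.18,0,0,0,-0.01],[0.24,-0.31,0,0,0,-0.02],[0.35,-0.46,0,0,0,-0.03],[0.46,-0.6,0,0,0,-0.035],[0.56,-0.73,0,0,0,-0.04],[0.62,-0.81,0,0,0,-0.045]]]'
python3 - <<'E'
from h import *
s=r.sense();print(s["eef_pos"],s["tcp_rot"])
def go(tgt,yaw):
    Rt=R.from_euler("xyz",s["tcp_rot"]);d=Rt.inv().apply(np.array(tgt)-s["eef_pos"])/200
    w=(Rt.inv()*R.from_euler("xyz",[np.pi,0,yaw])).as_rotvec()/np.pi;print(d.round(3),w.round(4))
go([447.7,213.5,184],1.0688)
E
```

```text
clock: 4.92
eef_pos: [491.2, -192.4, 177.3]
tcp_rot: [3.138, -0.002, 0.757]
contact_force: [1.1, -0.8, -2.4]
opening: 0.246
grasp_force: 59.2
clock: 5.58
eef_pos: [467.1, 13.5, 172.0]
tcp_rot: [-3.139, 0.001, 0.9]
contact_force: [0.5, 0.4, -2.7]
opening: 0.241
grasp_force: 59.2
[467.07747902  13.5172883  171.97288898] [-3.13901317e+00  1.15386761e-03  9.00081779e-01]
[ 0.723 -0.698 -0.059] [-0.0009  0.0003 -0.0537]
```

```bash
python3 -m inch '[[[0.02,-0.02,0,0,0,-0.005],[0.09,-0.09,-0.01,0,0,-0.01],[0.2,-0.2,-0.02,0,0,-0.02],[0.33,-0.32,-0.03,0,0,-0.03],[0.47,-0.46,-0.04,0,0,-0.04],[0.59,-0.57,-0.05,0,0,-0.05],[0.68,-0.66,-0.06,0,0,-0.054],[0.723,-0.698,-0.06,0,0,-0.054]]]'
python3 -m inch '[[[0,0,0,0,0,0],[0,0,0,0,0,0],[0,0,0,0,0,0]]]'
python3 - <<'E'
from h import *
s=r.sense();i=r.grab_frame("wrist")[:,:,::-1];j=r.grab_frame("side")[:,:,::-1]
cv2.imwrite("pics/w4.png",np.hstack([cv2.resize(i,(400,300)),cv2.resize(j[120:345,170:470],(400,300))]));cv2.imwrite("w4full.png",i)
print(s["eef_pos"],s["tcp_rot"],s["contact_force"],s["wrist_torque"])
E
```

```text
clock: 6.25
eef_pos: [449.3, 213.1, 184.7]
tcp_rot: [-3.141, 0.0, 1.071]
contact_force: [0.3, -0.6, -2.2]
opening: 0.245
grasp_force: 59.3
clock: 6.5
eef_pos: [449.6, 209.6, 184.6]
tcp_rot: [-3.141, 0.002, 1.068]
contact_force: [-0.2, -0.6, -2.6]
opening: 0.244
grasp_force: 59.3
[449.55218544 209.56427521 184.58235398] [-3.14097930e+00  1.65123420e-03  1.06757484e+00] [-0.18440498 -0.5811671  -2.62017589] [-0.01696161  0.11745542  0.00502479]
```

View pics/w4.png

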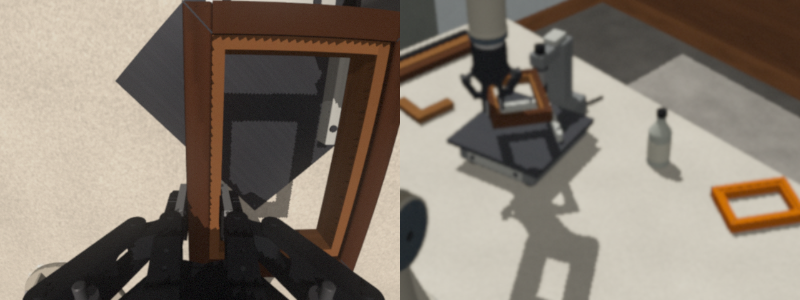

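Left half: the frame is held level, and the right fence shows through the window, parallel to the rail at about (335,100). Right half: the frame is above the bed, clear of the pad and column. Lowering gently.

```bash
python3 -m inch '[[[0,0,0.03,0,0,0],[0,0,0.1,0,0,0],[0,0,0.2,0,0,0],[0,0,0.31,0,0,0],[0,0,0.4,0,0,0],[0,0,0.46,0,0,0],[0,0,0.49,0,0,0],[0,0,0.5,0,0,0]]]'
python3 -m inch '[[[0,0,0.005,0,0,0],[0,0,0.01,0,0,0],[0,0,0.015,0,0,0],[0,0,0.02,0,0,0],[0,0,0.025,0,0,0],[0,0,0.03,0,0,0],[0,0,0.03,0,0,0],[0,0,0.03,0,0,0]]]'
```

```text
clock: 7.27
eef_pos: [449.3, 210.0, 84.1]
tcp_rot: [-3.14, 0.002, 1.067]
contact_force: [-0.7, 0.1, -3.2]
opening: 0.243
grasp_force: 59.3
clock: 7.93
eef_pos: [449.9, 210.9, 79.3]
tcp_rot: [3.142, -0.0, 1.068]
contact_force: [0.1, 0.6, -2.4]
opening: 0.243
grasp_force: 59.3
```

```bash
python3 -m inch '[[[0,0,0.004,0,0,0],[0,0,0.008,0,0,0],[0,0,0.012,0,0,0],[0,0,0.016,0,0,0],[0,0,0.018,0,0,0],[0,0,0.018,0,0,0]]]'
python3 -m inch '[[[0,0,0.002,0,0,0],[0,0,0.004,0,0,0],[0,0,0.006,0,0,0],[0,0,0.006,0,0,0]]]'
python3 -m inch '[[[0,0,0.002,0,0,0],[0,0,0.004,0,0,0],[0,0,0.006,0,0,0],[0,0,0.006,0,0,0]]]'
```

```text
clock: 8.43
eef_pos: [449.8, 210.8, 75.5]
tcp_rot: [-3.141, 0.0, 1.068]
contact_force: [-0.8, 0.3, -3.5]
opening: 0.247
grasp_force: 59.3
clock: 8.77
eef_pos: [449.9, 210.9, 74.4]
tcp_rot: [-3.142, 0.0, 1.068]
contact_force: [0.2, -0.3, -2.5]
opening: 0.246
grasp_force: 59.3
clock: 9.1
eef_pos: [450.1, 211.0, 73.6]
tcp_rot: [3.141, -0.0, 1.068]
contact_force: [-2.0, -0.1, 4.4]
opening: 0.244
grasp_force: 60.9
```

The frame is down on the bed at about 7 N. Now I'll slide it towards the corner: tool x bears on the left fence and tool y on the right fence.

```bash
python3 -m inch '[[[0.01,0.01,0,0,0,0],[0.025,0.025,0,0,0,0],[0.04,0.04,0,0,0,0],[0.055,0.055,0,0,0,0],[0.07,0.07,0,0,0,0],[0.085,0.085,0,0,0,0],[0.095,0.095,0,0,0,0],[0.1,0.1,0,0,0,0]]]'
cat > f.py <<'E'
from h import *
s=r.sense();x,y,z=r.sense()["eef_pos"];Rt=R.from_euler("xyz",s["tcp_rot"]).inv()
print("toolF",Rt.apply(s["contact_force"]).round(1),"toolM",Rt.apply(s["wrist_torque"]).round(2),"pos",s["eef_pos"].round(1),"yaw",s["tcp_rot"][2].round(4),"clk",s["clock"])
c,n=np.cos(.2835),np.sin(.2835);d=np.array([490.9-x,226.1-y]);print("to go, tool xy",(Rt.apply([*d,0])[:2]).round(1))
E
python3 f.py
```

```text
clock: 9.77
eef_pos: [477.7, 219.0, 73.6]
tcp_rot: [3.141, -0.0, 1.068]
contact_force: [-3.8, -1.5, 8.4]
opening: 0.243
grasp_force: 61.7
toolF [-3.1 -2.6 -8.4] toolM [ 0.21 -0.47  0.09] pos [477.7 219.   73.6] yaw 1.068 clk 9.7667
to go, tool xy [12.6  8.2]
```

```bash
python3 -m inch '[[[0.005,0.005,0,0,0,0],[0.01,0.01,0,0,0,0],[0.015,0.015,0,0,0,0],[0.02,0.02,0,0,0,0],[0.025,0.025,0,0,0,0],[0.025,0.025,0,0,0,0]]]';python3 f.py
python3 -m inch '[[[0.003,0.003,0,0,0,0],[0.006,0.006,0,0,0,0],[0.009,0.009,0,0,0,0],[0.012,0.012,0,0,0,0],[0.015,0.015,0,0,0,0],[0.015,0.015,0,0,0,0]]]';python3 f.py
```

```text
clock: 10.27
eef_pos: [483.7, 220.7, 73.6]
tcp_rot: [-3.141, 0.001, 1.068]
contact_force: [-4.5, -0.6, 9.6]
opening: 0.243
grasp_force: 62.0
toolF [-2.7 -3.6 -9.6] toolM [ 0.31 -0.47  0.01] pos [483.7 220.7  73.6] yaw 1.0682 clk 10.2667
to go, tool xy [8.2 3.7]
clock: 10.77
eef_pos: [483.7, 220.7, 73.6]
tcp_rot: [-3.136, 0.007, 1.068]
contact_force: [-21.5, -4.4, 26.4]
opening: 0.243
grasp_force: 65.8
toolF [-14.4 -16.9 -26.2] toolM [ 1.92 -1.98 -0.08] pos [483.7 220.7  73.6] yaw 1.0682 clk 10.7667
to go, tool xy [8.2 3.7]
```

Both axes stopped together, with almost equal forces of about 12–14 N. Before trusting that, I'll look at the fit in one composite.

```bash
python3 - <<'E'
from h import *
import pickle
i=r.grab_frame("wrist")[:,:,::-1];j=r.grab_frame("side")[:,:,::-1];k=r.grab_frame("scene")[:,:,::-1]
for n,q in(("wi",i),("si",j),("sc",k)): cv2.imwrite(f"n_{n}.png",q)
w1=pickle.load(open("w1.pkl","rb"))[1][:,:,::-1]
z=lambda q:cv2.resize(q,(400,300),interpolation=cv2.INTER_CUBIC)
cv2.imwrite("pics/c5.png",np.vstack([np.hstack([z(w1[50:170,390:550]),z(i)]),np.hstack([z(j[160:265,200:340]),z(k[220:325,350:490])])]))
E
```

```text
(no output)
```

View pics/c5.png

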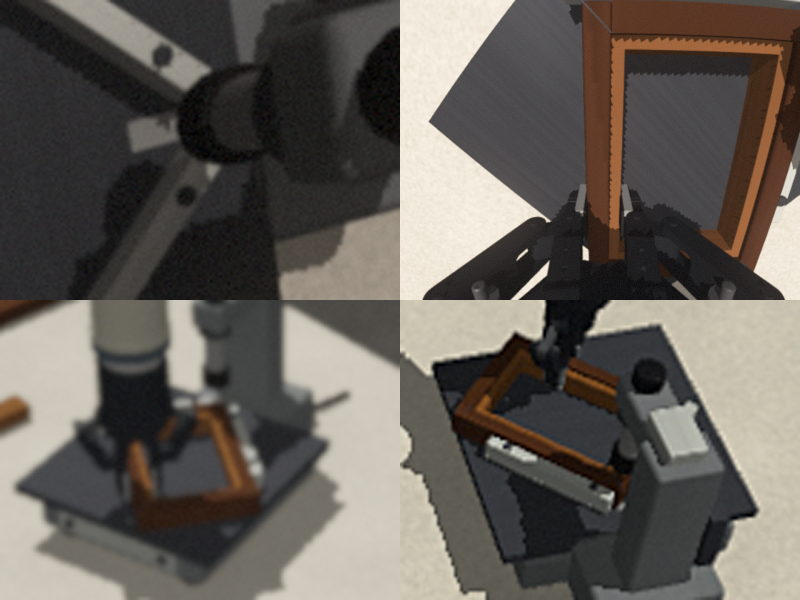

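Bottom right: the long side looks flush along the right fence from (487,445) to (612,500), with the corner under the pad. Top left: the light patch ahead of the corner at (155,132) looks like a flush plate in the bed. To confirm contact on each fence separately, I'll ease off y alone and see whether x still holds, then the reverse.

```bash
python3 -m inch '[[[0,-0.005,-0.003,0,0,0],[0,-0.01,-0.005,0,0,0],[0,-0.015,-0.005,0,0,0],[0,-0.02,-0.005,0,0,0],[0,-0.025,-0.005,0,0,0],[0,-0.025,-0.005,0,0,0]]]'>/dev/null;python3 f.py
python3 -m inch '[[[0,0.005,0,0,0,0],[0,0.01,0,0,0,0],[0,0.015,0,0,0,0],[0,0.02,0,0,0,0],[0,0.02,0,0,0,0]]]'>/dev/null;python3 f.py
python3 -m inch '[[[-0.005,0.003,0,0,0,0],[-0.01,0.005,0,0,0,0],[-0.015,0.005,0,0,0,0],[-0.02,0.005,0,0,0,0],[-0.025,0.005,0,0,0,0],[-0.025,0.005,0,0,0,0]]]'>/dev/null;python3 f.py
```

```text
toolF [0.3 0.5 1.4] toolM [ 0.08 -0.03 -0.04] pos [483.7 224.5  74.1] yaw 1.0682 clk 11.4167
to go, tool xy [4.9 5.5]
toolF [  2.8 -12.6  -1.6] toolM [ 1.77  0.56 -0.27] pos [485.3 223.2  74. ] yaw 1.0676 clk 11.8333
to go, tool xy [5.2 3.6]
toolF [  8.3 -19.5  -1.5] toolM [ 2.9   1.4  -0.83] pos [483.2 219.4  74.1] yaw 1.0684 clk 12.3333
to go, tool xy [9.5 3.5]
```

That means the right fence is really touching (at tool-y 3.6), but the x resistance was only friction: x ran 3 mm further once it was unloaded. I'll ease y and advance x until the left fence is found.

```bash
python3 -m inch '[[[0,-0.01,0,0,0,0],[0,-0.02,0,0,0,0],[0.008,-0.02,0,0,0,0],[0.016,-0.02,0,0,0,0],[0.022,-0.02,0,0,0,0],[0.026,-0.02,0,0,0,0],[0.026,-0.02,0,0,0,0]]]'>/dev/null;python3 f.py
python3 -m inch '[[[0.004,0,0,0,0,0],[0.008,0,0,0,0,0],[0.012,0,0,0,0,0],[0.012,0,0,0,0,0]]]'>/dev/null;python3 f.py
python3 -m inch '[[[0.004,0,0,0,0,0],[0.008,0,0,0,0,0],[0.012,0,0,0,0,0],[0.012,0,0,0,0,0]]]'>/dev/null;python3 f.py
```

```text
toolF [ 0.2 -0.2  2.9] toolM [ 0.15 -0.08 -0.  ] pos [484.8 224.1  74.3] yaw 1.068 clk 12.9167
to go, tool xy [4.7 4.3]
toolF [-0.7  0.   2. ] toolM [ 0.1  -0.06 -0.02] pos [485.8 226.2  74.3] yaw 1.0681 clk 13.25
to go, tool xy [2.3 4.5]
toolF [-10.   2.  -2.] toolM [-0.5  -1.4   0.17] pos [485.6 226.5  73.9] yaw 1.0686 clk 13.5833
to go, tool xy [2.2 4.8]
```

The left fence is touching too, and both contacts agree with the wrist-camera estimate of the machine. The frame's weight is partly carried by the hand, so I'll seat it on the bed and then press y.

```bash
python3 -m inch '[[[0,0,0.002,0,0,0],[0,0,0.004,0,0,0],[0,0,0.006,0,0,0],[0,0,0.006,0,0,0]]]'>/dev/null;python3 f.py
python3 -m inch '[[[0,0.004,0,0,0,0],[0,0.008,0,0,0,0],[0,0.012,0,0,0,0],[0,0.016,0,0,0,0],[0,0.016,0,0,0,0]]]'>/dev/null;python3 f.py
```

```text
toolF [-12.7  -0.9 -13.4] toolM [-0.22 -1.88  0.18] pos [485.6 226.5  73.6] yaw 1.0685 clk 13.9167
to go, tool xy [2.2 4.9]
toolF [-10.4 -12.  -17.1] toolM [ 1.33 -1.41 -0.13] pos [486.7 225.8  73.6] yaw 1.0682 clk 14.3333
to go, tool xy [2.3 3.5]
```

```bash
python3 -m inch '[[[0.004,0.003,0,0,0,0],[0.008,0.006,0,0,0,0],[0.01,0.01,0,0,0,0],[0.01,0.01,0,0,0,0]]]'>/dev/null;python3 f.py
for w in 0.003 0.003; do python3 -m inch "[[[0,0,0,0,0,0.0015],[0,0,0,0,0,0.003],[0,0,0,0,0,0.003]]]">/dev/null;python3 f.py|head -1;done
for w in 1 2 3 4; do python3 -m inch "[[[0,0,0,0,0,-0.0015],[0,0,0,0,0,-0.003],[0,0,0,0,0,-0.003]]]">/dev/null;python3 f.py|head -1;done
```

```text
toolF [-18.2 -20.8 -29.1] toolM [ 2.42 -2.4  -0.15] pos [486.7 225.8  73.6] yaw 1.0683 clk 14.6667
to go, tool xy [2.3 3.6]
toolF [-17.7 -20.5 -28.6] toolM [ 2.5  -2.44 -0.77] pos [486.7 225.8  73.6] yaw 1.0601 clk 14.9167
toolF [-18.3 -20.2 -28.9] toolM [ 2.7  -2.51 -1.04] pos [486.6 225.7  73.5] yaw 1.0511 clk 15.1667
toolF [-17.1 -20.7 -28.8] toolM [ 2.58 -2.56 -0.47] pos [486.6 225.7  73.5] yaw 1.0599 clk 15.4167
toolF [-17.9 -20.2 -28.8] toolM [ 2.53 -2.67  0.17] pos [486.6 225.7  73.5] yaw 1.0679 clk 15.6667
toolF [-17.2 -19.8 -28.1] toolM [ 2.49 -2.7   0.83] pos [486.6 225.7  73.5] yaw 1.076 clk 15.9167
toolF [-16.9 -19.7 -28.3] toolM [ 2.45 -2.78  1.4 ] pos [486.6 225.8  73.5] yaw 1.0842 clk 16.1667
```

Symmetric stiff resistance either side of yaw 1.068, with no movement of the position: the frame is flush on both fences. I'll restore the yaw, ease the vertical load a little and check.

```bash
python3 -m inch '[[[0,0,-0.001,0,0,0.003],[0,0,-0.002,0,0,0.005],[0,0,-0.003,0,0,0.0055],[0,0,-0.003,0,0,0.0055],[0,0,-0.003,0,0,0.0055],[0,0,-0.003,0,0,0.0055]]]';python3 f.py
python3 - <<'E'
from h import *
import pickle
s=r.sense();i=r.grab_frame("wrist")[:,:,::-1].copy();j=r.grab_frame("side")[:,:,::-1];k=r.grab_frame("scene")[:,:,::-1]
z=lambda q:cv2.resize(q,(400,300),interpolation=cv2.INTER_CUBIC)
cv2.imwrite("pics/c6.png",np.vstack([np.hstack([z(i[0:150,220:420]),z(i[60:360,240:640])]),np.hstack([z(j[170:245,240:340]),z(k[230:305,370:470])])]))
E
```

```text
clock: 16.67
eef_pos: [486.6, 225.7, 73.6]
tcp_rot: [-3.134, 0.009, 1.069]
contact_force: [-23.4, -4.7, 21.3]
opening: 0.245
grasp_force: 65.6
toolF [-15.6 -18.4 -21. ] toolM [ 2.3  -2.29  0.33] pos [486.6 225.7  73.6] yaw 1.069 clk 16.6667
to go, tool xy [2.4 3.6]
```

View pics/c6.png

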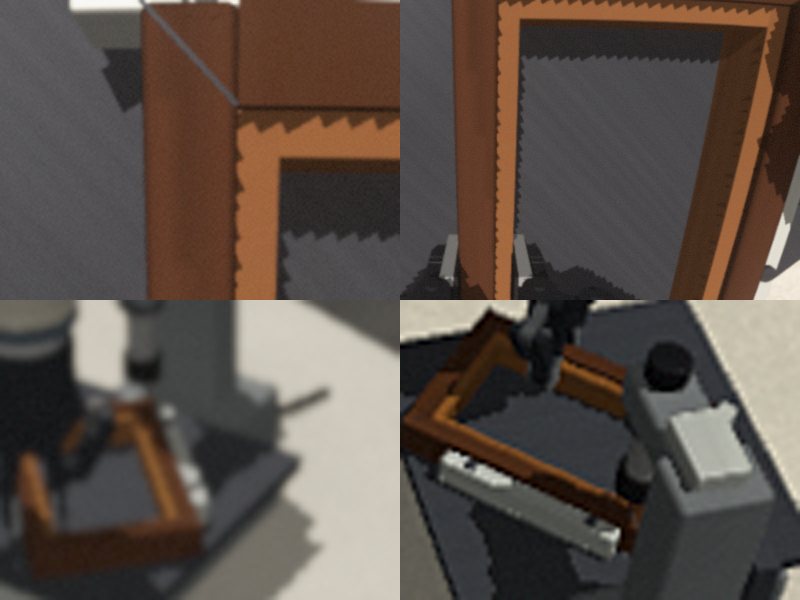

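Top left: the short side is against the left fence at about (145,10). Bottom right: the long side is flush along the right fence, with the corner under the pad. The push has tilted the hand by about 0.6°, so I'll level it to make sure the frame lies flat.

```bash
python3 - <<'E'
from h import *
s=r.sense();Rt=R.from_euler("xyz",s["tcp_rot"]);print(s["tcp_rot"],((Rt.inv()*R.from_euler("xyz",[np.pi,0,1.0686])).as_rotvec()/np.pi).round(4))
E
```

```text
[-3.13380875  0.00857931  1.06893441] [-0.0025  0.0027  0.0001]
```

```bash
python3 -m inch '[[[0,0,0,-0.001,0.001,0],[0,0,0,-0.002,0.002,0],[0,0,0,-0.0025,0.0027,0],[0,0,0,-0.0025,0.0027,0],[0,0,0,-0.0025,0.0027,0]]]';python3 f.py
```

```text
clock: 17.23
eef_pos: [486.7, 225.8, 73.5]
tcp_rot: [-3.142, -0.0, 1.069]
contact_force: [-21.7, -3.7, 22.1]
opening: 0.241
grasp_force: 64.0
toolF [-13.7 -17.2 -22.1] toolM [ 2.82 -2.46  0.38] pos [486.7 225.8  73.5] yaw 1.0686 clk 17.2333
to go, tool xy [2.3 3.6]
```

The moments suggest I slightly over-corrected, so I'll go half-way back, let it settle and hand in.

```bash
python3 -m inch '[[[0,0,0,0.0006,-0.0007,0],[0,0,0,0.0013,-0.0015,0],[0,0,0,0.0013,-0.0015,0],[0,0,0,0.0013,-0.0015,0],[0,0,0,0.0013,-0.0015,0],[0,0,0,0.0013,-0.0015,0],[0,0,0,0.0013,-0.0015,0]]]';python3 f.py; python3 -c "
from rig import r
print(r.sign_off())"
```

```text
clock: 17.82
eef_pos: [486.6, 225.7, 73.5]
tcp_rot: [-3.138, 0.005, 1.069]
contact_force: [-22.9, -4.4, 21.7]
opening: 0.239
grasp_force: 64.8
toolF [-15.  -18.  -21.5] toolM [ 2.61 -2.36  0.31] pos [486.6 225.7  73.5] yaw 1.0688 clk 17.8167
to go, tool xy [2.4 3.6]
the job is handed in; nothing more can be done
None
```

I handed the job in at 17.8 s: the dark frame is flat on the bed, its corner home under the pad, held against the left fence at about 15 N and the right at about 18 N; sign-off returned no verdict.

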